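# Cull the spoilt rolling rods and clip a sound one in the holder

## Task

Of the four wooden rolling rods on the grey board two are spoilt, one broken off short and one with half its thickness split away at one end: put both of these in the red scrap crate first. Then press one of the two sound rods down past the yellow sprung jaw of the rod holder, centred and fully home in both forks with the jaw closed over it, and let go. Leave the other sound rod lying where it is and do not disturb the other things on the table.

Things in the scene. Friction and masses are not known exactly. Their poses are not given: they have to be found in the camera images.
- board: grey canvas-covered work board, fixed, 250 (x) x 380 (y) x 12 mm thick; origin at the centre of its underside, so its top is 12 mm up. The four rods lie side by side on it, roughly along its x, in any order, about 94 mm apart
- rod_a: sound rolling rod of pale wood, octagonal, 24 mm across flats, 170 mm long along its x, about 57 g, lying on a flat; origin at mid-length on its underside, z up. It does not roll by itself
- rod_b: second sound rolling rod, the same as rod_a (either may go into the holder)
- rod_short: spoilt rod, same section, but broken off: only 105 mm long (x from -52 to +52 mm), ragged at the +x end; origin at mid-length on its underside
- rod_chipped: spoilt rod, same section, 170 mm long (x from -85 to +85 mm), whole from x = -85 to +25 mm; from x = +25 to +85 mm only the half on its -y side (y from -12 to -2 mm) is left, the +y half has split away. Origin on the underside at x = 0; centre of mass near x = -10 mm
- rod_a_mid (a point): middle of rod_a, on its axis, 12 mm above its underside
- rod_b_mid (a point): middle of rod_b, on its axis, 12 mm above its underside
- rod_short_mid (a point): middle of rod_short, on its axis, 12 mm above its underside
- rod_chipped_mid (a point): middle of rod_chipped's length, on its axis, 12 mm above its underside
- crate: open red scrap crate, fixed, outside 220 (x) x 160 (y) x 65 mm high, walls 6 mm; origin at the centre of its underside. Stands left or right of the board
- crate_in (a point): centre of the crate's inner floor (inside 208 x 148 mm, about 59 mm deep), axes as the crate's
- holder: rod holder, fixed, across the board from the crate: dark wooden base 190 (x) x 100 (y) x 10 mm, two black forks at x = -60 and +60 mm, 24 mm long in x (forks and jaw: smooth nylon); between them nothing stands higher than 25 mm, so fingers fit there. Fork walls rise to 90 mm on the -y side (flaring outwards above 74 mm), to 62 mm on the +y side. Origin under its centre
- holder_seat (a point): middle of a seated rod's axis: 57 mm above the table at the holder's centre. The rod lies along x (the holder's x) in both forks, in slots 27 mm wide whose floors are 45 mm above the table; z up
- jaw (a joint): sprung yellow jaw of the holder, rad: 0 closed, growing to 0.5 as it is pushed outwards (holder's +y); it springs back. Two yellow arms at x = -60 and +60 mm, 20 mm long in x, stand on the +y side on one pivot bar along x (26 mm to +y, 18 mm up). A rod pressed straight down on their sloping noses opens it to about 0.1 rad with some 3 to 10 N; it then closes over the rod
- jaw_nose (a point): on the jaw, midway between the noses, level with their tips: about 6.5 mm to the +y side of the slots' middle and 71 mm up (a seated rod's top is 69 mm up). From there the noses slope up and outwards steeply (18 degrees off vertical), to 105 mm up and 17 mm to +y
- brush: paint brush, 170 mm long, lying across the far end of the grey board; leave alone; origin on its underside
- bowl: terracotta bowl, 110 mm wide, 50 mm high, beyond the board; leave alone; origin under its centre
- mug: white mug, 76 mm wide, 85 mm high, beyond the board; leave alone; origin under its centre
- jar: amber glass jar, 72 mm wide, 90 mm high, at the back left; leave alone; origin under its centre
- stamp: dark wooden hand stamp, 54 mm wide, 62 mm high, at the back right; leave alone; origin under its centre
- scraper: flat steel scraper, 100 x 50 x 6 mm, beyond the board; leave alone; origin under its centre
Not all that is in view belongs to the job. What is shaped like the rod_chipped but purple or turquoise is not meant.

How it is judged:
By the outcome, as a careful person would: the job done as asked, in the order asked, and still so for the second after the job is handed in, with the robot touching nothing.
It also fails if it takes over 67 s, if anything falls off the work surface, if the arm or the gripper's body presses on something with over 40 N, if the wrist force passes 120 N, or if a joint passes its speed limit or range.

## Robot

A 6-joint arm with a two-finger parallel gripper is mounted at the origin on the work surface. World frame = base frame: x ahead of the robot, y to its left, z up, the work surface at z = 0. Lengths are in m, angles in rad, forces in N, time in s.
With the tool pointing down it reaches from about 0.35 to 0.775 m from the base axis. Payload 7.3 kg.
Tool frame: the origin (TCP) lies between the finger pads; the fingertips stand 14 mm ahead of it and the grasp point (between the pads) lies 5 mm behind it; z points along the fingers, y is the line along which they close (so a half turn about z gives the same grasp; the last joint's range is limited). The gripper opens to 92 mm and grips with 3 to 60 N. Pads are 19 mm wide; open, the fingers measure 130 mm over their backs; the gripper's body (75 mm by 190 mm) begins 47 mm behind the grasp point.
Start: joints at [1.018, 0.342, 1.524, -0, 1.275, -0.146], TCP at [0.208, 0.482, 0.241] pointing down, gripper open.
Joint ranges: [-2.53, 2.53], [-0.77, 2.02], [0.04, 2.7], [-1, 4.14], [0.28, 2.66], [-3.11, 3.11]. Speed limits (rad/s): [2.57, 2.57, 3.14, 3.14, 3.14, 3.14].

## Interface

Orientations are given as [roll, pitch, yaw] about the fixed x, y, z axes, in that order (R = Rz(yaw) Ry(pitch) Rx(roll)).
In Python, from cell import robot, eyes gives the robot as it stands. The module is installed in compiled form; this text tells all that it offers.
- The arm moves only by the shell command python3 -m handwheel 'ROWS' [FORCE]. ROWS is JSON, one flat list of numbers, 5 for each row, row after row: the shift along the world's x, y, z in mm, then the turn about the world's z in rad, then the opening, from 0 (shut) to 1 (fully open). In form: [x, y, z, spin, jaw, x, y, z, spin, jaw, ...]. A call has 1 to 8 rows; each row shifts and turns the commanded pose from where the row before left it; what a row does not reach is not made up. A row lasts 1/10 s, in which the tool goes at most 50 mm and 8.59 degrees, less where a joint would pass 70% of its speed; a pose out of reach is approached as far as the arm can. A call with a gripper value outside its range is refused whole. The fingers move at their own pace and stop on an object; FORCE is the grip in N (left out, the last holds). Time passes only in rows, so rows that do not move let the fingers close. It gives the time, the measured TCP pose, the force, the opening and the grip force at its end, in the units of the state.
- robot.observe(): the state, without advancing time (a new reading comes with each control period).
- eyes.read_camera(name): name is "side" or "top"; returns (picture, depth): 420x560x3 uint8, blue, green, red; 420x560 float32, m along the optical axis (not along the pixel's ray), 0 where there is no reading.
- eyes.calibration(name): a dict with "fx", "fy", "cx", "cy" (pixels), "dist_coeffs" ([k1, k2, p1, p2, k3] as OpenCV has them; the pictures are not rectified), "world_to_cam" (4x4, takes a point from world to camera coordinates). Camera axes: x right, y down, z forward; pixel columns grow to the right and rows downward; lengths in m; the calibration is good to about 2 mm. A picture is of the moment at which its call begins. calibration takes no time and is no camera call.
- robot.hand_in(): hands the job in; it is judged then, once.
The state is a dict: "time": time; "qpos": joint angles; "qvel": joint speeds; "joint_efforts": joint torques, N m; "tool_pos": TCP position; "tool_rot": TCP orientation; "contact_force": force on the tool from outside, world axes, zero at the start; "torque": the same for the moment, N m; "opening": finger opening in m; "grip_force": force on a finger pad.
Only numpy, scipy, OpenCV 4.12 (cv2) and the standard library are available. Lean on these libraries where they do the work, as an engineer would, in place of code of your own. Each camera call takes 0.05 s, during which the arm holds its last target. There are 200 camera calls.

## Working session

There is one attempt and no reset: what is moved stays moved. The work goes in short steps, Python scripts to look and compute and a shell command to move; the robot and the scene stay as the last step left them, time stands still between calls to the robot, and variables do not carry over. Pictures are saved under pics/ and viewed, at most 10 in all, crops included, and the job is handed in when it is done.

```bash
mkdir -p pics
cat > h.py <<'E'
import numpy as np, cv2
from cell import robot, eyes
def grab(n):
    p,d=eyes.read_camera(n); cv2.imwrite(f'pics/{n}_raw.png',p); np.save(f'pics/{n}_d.npy',d); return p,d
def cal(n):
    c=eyes.calibration(n); K=np.array([[c['fx'],0,c['cx']],[0,c['fy'],c['cy']],[0,0,1.]]); return K,np.array(c['dist_coeffs'],float),np.array(c['world_to_cam'])
def world(n,uv,d):
    K,D,T=cal(n); uv=np.array(uv,float).reshape(-1,1,2); r=cv2.undistortPoints(uv,K,D)[:,0]; d=np.asarray(d,float).reshape(-1,1)
    P=np.c_[r*d,d]; return (P-T[:3,3])@T[:3,:3]
def onplane(n,uv,z):
    K,D,T=cal(n); r=cv2.undistortPoints(np.array(uv,float).reshape(-1,1,2),K,D)[:,0]
    R=T[:3,:3]; o=-R.T@T[:3,3]; w=np.c_[r,np.ones(len(r))]@R; return o+w*((z-o[2])/w[:,2])[:,None]
def pix(n,P):
    K,D,T=cal(n); return cv2.projectPoints(np.array(P,float).reshape(-1,1,3),cv2.Rodrigues(T[:3,:3])[0],T[:3,3],K,D)[0][:,0]
def cloud(n,d):
    v,u=np.mgrid[:420,:560]; return world(n,np.c_[u.ravel(),v.ravel()],d.ravel()).reshape(420,560,3)
E
python3 - <<'E'
from h import *
for n in('top','side'):
    p,d=grab(n); cv2.imwrite(f'pics/{n}1.png',cv2.resize(p,(800,600)))
    K,D,T=cal(n); print(n,K[0,0],D,-T[:3,:3].T@T[:3,3],T[2,:3])
o=robot.observe();print(o)
E
```

```text
top 419.2995808619518 [0.01130406 0.         0.         0.         0.        ] [ 0.31412953 -0.05635943  1.36447007] [ 0.15516266 -0.004058   -0.9878806 ]
side 524.1411752171325 [0.05474207 0.         0.         0.         0.        ] [ 0.40535474 -1.40184757  1.07322017] [ 0.07750577  0.80351492 -0.59021744]
{'time': 0.1, 'qpos': array([ 1.01798741e+00,  3.42637720e-01,  1.52492148e+00, -1.29199139e-05,
        1.27538049e+00, -1.45964682e-01]), 'qvel': array([-0.00213543, -0.00120592, -0.00111212, -0.00277932,  0.00040584,
        0.00043864]), 'joint_efforts': array([ 1.63147000e-03, -4.32004058e+01, -2.44696552e+01,  7.18649849e-02,
        5.26074821e-02, -5.79013181e-05]), 'tool_pos': array([0.20753536, 0.48186926, 0.2401224 ]), 'tool_rot': array([-3.14025814e+00, -1.83699360e-04,  2.73475207e+00]), 'contact_force': array([-0.1244547 , -0.47947432, -0.01446753]), 'torque': array([ 0.00044492,  0.04273331, -0.04142562]), 'grip_force': 0.0, 'opening': 0.09180577610713951}
```

View pics/top1.png

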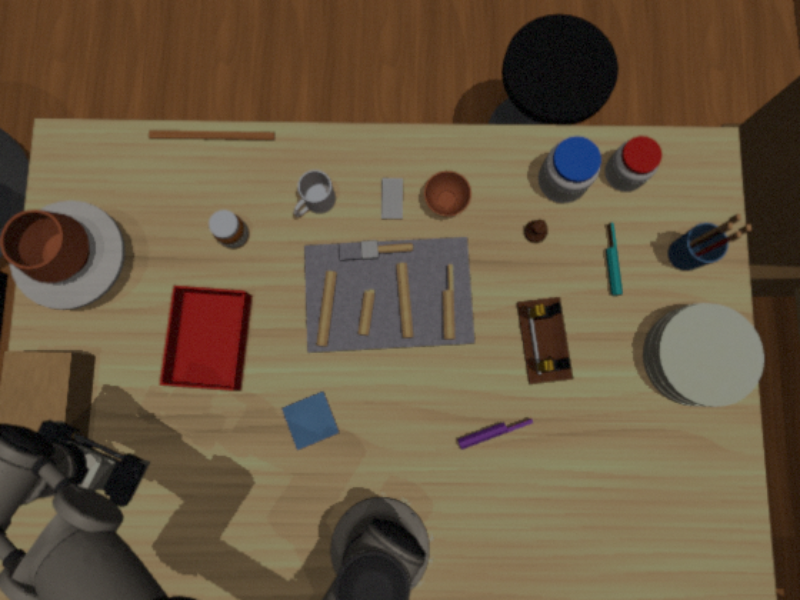

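View pics/side1.png

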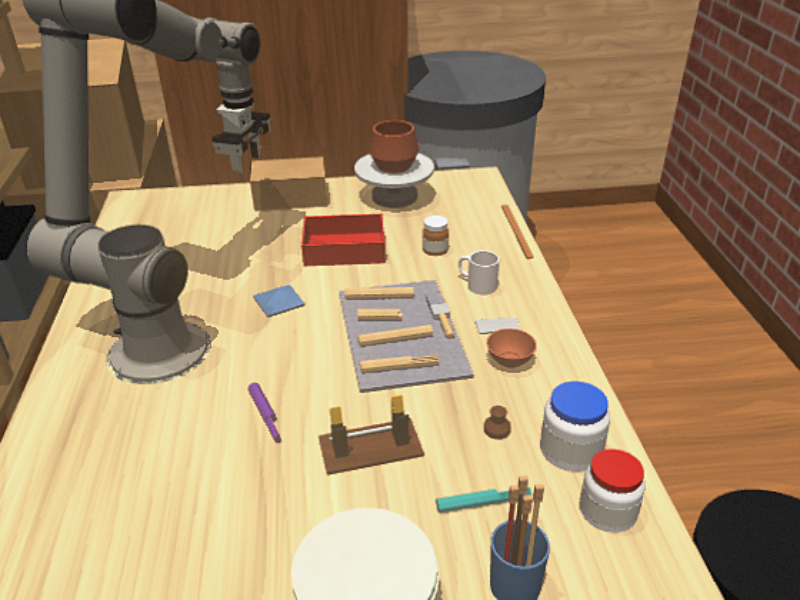

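The top view (800x600) shows the sound rods at about (327,308) and (404,300), the short one at (367,312), and the chipped one at (449,302) with its thin end up the picture. The crate is at (207,338). The holder is at (545,340), with its bar and jaw on the left (+y) side. The brush lies at (375,249), close to the far ends of the rods.

Run:
```python
from h import *
for n,ht,bx in(('top',None,(205,160,345,255)),('side',None,(230,190,335,280))):
    p=cv2.imread(f'pics/{n}_raw.png'); d=np.load(f'pics/{n}_d.npy'); P=cloud(n,d)
    hsv=cv2.cvtColor(p,cv2.COLOR_BGR2HSV)
    m=((hsv[...,1]>70)&(hsv[...,0]>8)&(hsv[...,0]<30)).astype(np.uint8); 
    M=np.zeros_like(m); x0,y0,x1,y1=bx; M[y0:y1,x0:x1]=m[y0:y1,x0:x1]
    k,l,s,c=cv2.connectedComponentsWithStats(M)
    for i in range(1,k):
        if s[i,4]<60: continue
        uv=np.argwhere(l==i)[:,::-1]
        z=np.median(P[l==i][:,2])
        W=onplane(n,uv,.036)[:,:2]*1000
        r=cv2.minAreaRect(W.astype(np.float32)); print(n,s[i,:5],'z',z.round(4),np.round(r[0],1),np.round(r[1],1),round(r[2],1), 'mean',W.mean(0).round(1))
# holder & crate from depth
p=cv2.imread('pics/top_raw.png');P=cloud('top',np.load('pics/top_d.npy'))*1000
hsv=cv2.cvtColor(p,cv2.COLOR_BGR2HSV)
m=((hsv[...,1]>150)&((hsv[...,0]<6)|(hsv[...,0]>174))); m[:,:100]=0;m[:,190:]=0; m[:190]=0
uv=np.argwhere(m)[:,::-1]; hi=P[m][:,2]; print('crate z',np.percentile(hi,[5,50,95,99]))
W=onplane('top',uv,.065)[:,:2]*1000; print(cv2.minAreaRect(W.astype(np.float32)))
print('board',np.median(P[225:240,230:320,2]),'table',np.median(P[260:280,250:320,2]))
bd=(P[...,2]>6)&(P[...,2]<22); bd[:,:200]=0;bd[:,345:]=0;bd[:150]=0;bd[255:]=0
print('board',cv2.minAreaRect(P[bd][:,:2].astype(np.float32)))
c=p[200:275,350:412]; cv2.imwrite('pics/htop.png',cv2.resize(c,(496,600),interpolation=cv2.INTER_CUBIC))
p=cv2.imread('pics/side_raw.png'); c=p[268:334,215:303]; cv2.imwrite('pics/hside.png',cv2.resize(c,(792,594),interpolation=cv2.INTER_CUBIC))
```

```text
top [ 205  160  140   95 4508] z -0.0003 [548.8 -20.1] [307.1 454.7] 0.7 mean [540.6 -40. ]
top [265 170  24   7 131] z 0.0293 [657.6 -25.2] [18.3 76. ] 5.6 mean [657.7 -25.6]
top [277 184  12  53 397] z 0.0333 [537.7 -47.2] [170.4  24.3] 5.7 mean [537.2 -47.3]
top [310 185   9  53 333] z 0.033 [ 535.3 -145.2] [169.3  25.1] 1.8 mean [ 523.1 -146.8]
top [221 190  15  52 403] z 0.0336 [517.6 127.8] [ 24.9 168.1] 84.4 mean [517.  127.7]
top [250 203  12  32 238] z 0.0335 [509.1  38.2] [ 24.7 102.3] 82.7 mean [508.1  38. ]
side [ 230  190  105   90 4241] z -0.0013 [552.6 -41.2] [477.3 371.3] 82.5 mean [552.4 -43.8]
side [250 216  31   8 239] z 0.0284 [508.8  20.4] [ 40.  102.3] 82.2 mean [508.9  20. ]
side [307 219  11  18 103] z 0.0275 [657.4 -44.2] [19.5 95.7] 5.2 mean [657.8 -45.8]
side [251 227  52  15 399] z 0.0293 [539.3 -65.1] [171.3  39.9] 5.6 mean [537.8 -65.2]
side [252 249  55  12 416] z 0.0293 [ 536.6 -163.4] [169.3  38.9] 1.4 mean [ 532.  -164.2]
crate z [ 1.65895567  7.42477359 64.28181107 68.20964923]
((232.69369506835938, 395.77947998046875), (172.7771453857422, 644.1796264648438), 86.2275390625)
board 12.429968657541078 table -0.20773548472219955
board ((572.0740966796875, -11.22930908203125), (347.32757568359375, 477.09588623046875), 1.1210746765136719)
```

View pics/htop.png

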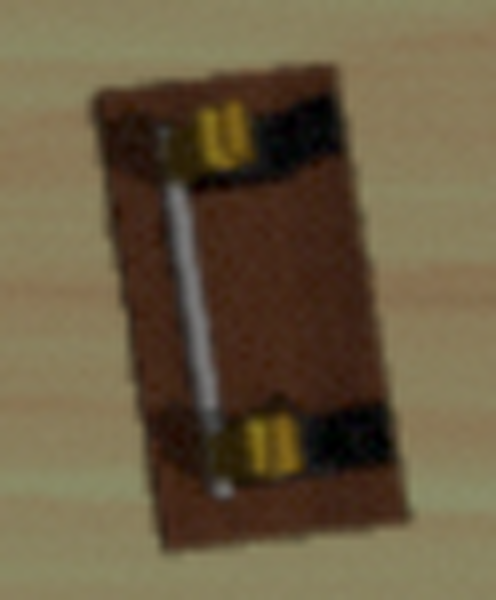

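View pics/hside.png

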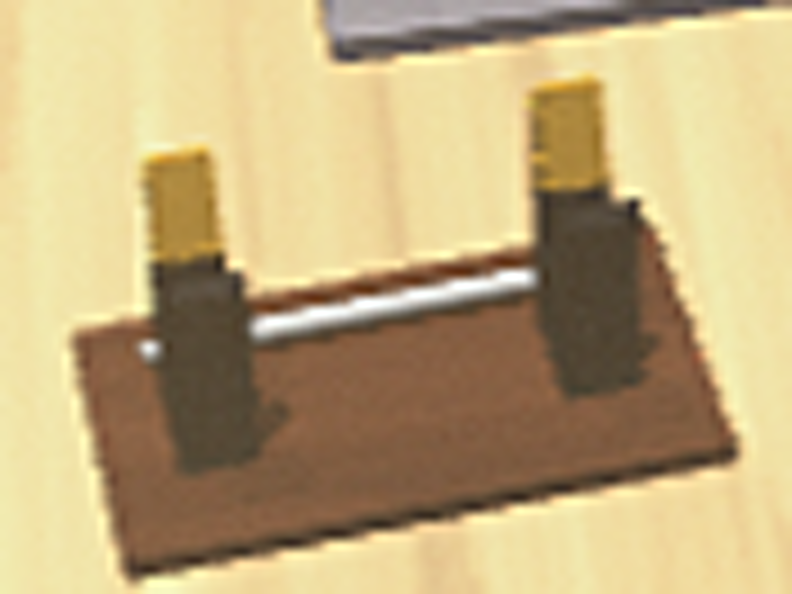

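The top crop shows the holder's base corners at (97,95), (335,67), (408,520) and (163,548). The yellow noses are at (225,135) and (273,445), on the +y side. In the side crop the base corners are at about (75,330), (128,568) and (738,447), and the jaw's top edges run (147,155)-(208,148) and (530,88)-(598,77).

Run:
```python
from h import *
f=lambda a,s,o:(np.array(a)+.5)/s-.5+np.array(o)
q=f([(97,95),(335,67),(408,520),(163,548)],8,(350,200))
W=onplane('top',q,.01)*1000; print(W.round(1)); 
def rep(W):
    print('ctr',W.mean(0).round(1)); 
    for i in range(4): e=W[(i+1)%4]-W[i]; print(round(np.linalg.norm(e),1),round(np.degrees(np.arctan2(e[1],e[0])),1))
rep(W)
qs=f([(75,330),(128,568),(738,447)],9,(215,268)); Ws=onplane('side',qs,.01)*1000
print('side',Ws.round(1),'ctr',((Ws[0]+Ws[2])/2).round(1), np.degrees(np.arctan2(*(Ws[2]-Ws[1])[1::-1])))
print('jaw top side z105',onplane('side',f([(147,155),(208,148),(530,88),(598,77)],9,(215,268)),.105)*1000)
print('noses top z=72..105',onplane('top',f([(225,135),(273,445)],8,(350,200)),.09)*1000)
# two-view triangulation: base corners -x+y, -x-y, +x-y
def tri(a,b):
    out=[]
    Ka,Da,Ta=cal('top');Kb,Db,Tb=cal('side')
    A=cv2.undistortPoints(np.array(a).reshape(-1,1,2),Ka,Da)[:,0].T;B=cv2.undistortPoints(np.array(b).reshape(-1,1,2),Kb,Db)[:,0].T
    X=cv2.triangulatePoints(Ta[:3],Tb[:3],A,B); return (X[:3]/X[3]).T*1000
print('tri',tri(q[[3,2]],qs[[1,2]]).round(1) if 0 else tri(q[[3,2]],f([(75,330),(128,568)],9,(215,268))).round(1), tri(q[[2,1]],f([(128,568),(738,447)],9,(215,268))).round(1))
C=f([(173,286),(251,291),(241,391),(160,386)],800/560,(0,0)); W=onplane('top',C,.065)*1000; print(W.round(1)); rep(W)
C=f([(303,217),(384,215)],800/560,(0,0)); print('crate side rim far',onplane('side',C,.065)*1000)
```

```text
[[ 539.2 -305.5   10. ]
 [ 551.9 -403.3   10. ]
 [ 367.6 -427.3   10. ]
 [ 355.4 -328.7   10. ]]
ctr [ 453.5 -366.2   10. ]
98.6 -82.6
185.8 -172.6
99.3 97.1
185.2 7.2
side [[ 355.4 -332.8   10. ]
 [ 368.2 -433.1   10. ]
 [ 554.5 -408.4   10. ]] ctr [ 455.  -370.6   10. ] 7.56653828914618
jaw top side z105 [[ 383.31427769 -358.37791231  105.        ]
 [ 401.53586024 -357.73303772  105.        ]
 [ 499.74135173 -344.06526101  105.        ]
 [ 520.73513747 -341.85988812  105.        ]]
noses top z=72..105 [[ 510.82144194 -339.72551569   90.        ]
 [ 392.14011625 -355.14018285   90.        ]]
tri [[ 355.4 -329.4    6.7]
 [ 367.9 -428.6    5.1]] [[ 367.9 -428.6    5.1]
 [ 553.9 -404.4    5.6]]
[[557.7 461.3  65. ]
 [548.6 289.8  65. ]
 [330.7 299.9  65. ]
 [339.6 473.3  65. ]]
ctr [444.1 381.1  65. ]
171.7 -93.1
218.1 177.4
173.6 87.0
218.4 -3.1
crate side rim far [[340.07298188 465.15514653  65.        ]
 [564.90196515 444.57268083  65.        ]]
```

```bash
python3 -m handwheel '[25,-35,0,0.035,0.6,25,-38,0,0.035,0.6,25,-38,0,0.035,0.6,25,-38,0,0.035,0.6,25,-38,0,0.035,0.6,25,-38,0,0.035,0.6,25,-38,0,0.035,0.6,25,-38,0,0.035,0.6]' 40; python3 -m handwheel '[25,-37,0,0,0.6,25,-37,0,0,0.6,25,-37,0,0,0.6,25,-31,-20,0,0.6,0,0,-40,0,0.6,0,0,-40,0,0.6,0,0,-30,0,0.6,0,0,0,0,0.6]'
```

```text
time: 0.9
tool_pos: [0.4082, 0.1794, 0.2406]
tool_rot: [3.142, -0.0, 3.016]
contact_force: [0.9, 1.0, 0.5]
opening: 0.0548
grip_force: 0.0
time: 1.7
tool_pos: [0.5048, 0.0392, 0.1069]
tool_rot: [-3.141, -0.009, 3.014]
contact_force: [0.1, 0.7, -0.5]
opening: 0.055
grip_force: 0.0
```

```bash
python3 -m handwheel '[4,-1,-30,0,0.6,0,0,-30,0,0.6,0,0,-18,0,0.6,0,0,0,0,0.6,0,0,0,0,0,0,0,0,0,0,0,0,0,0,0,0,0,0,0,0]'
python3 - <<'E'
from h import *
p,d=grab('side'); c=p[150:300,180:380]; cv2.imwrite('pics/s2.png',cv2.resize(c,(800,600),interpolation=cv2.INTER_CUBIC)); o=robot.observe(); print(o['tool_pos'],o['opening'],o['grip_force'])
E
```

```text
time: 2.5
tool_pos: [0.5123, 0.0381, 0.0337]
tool_rot: [3.141, 0.002, 3.015]
contact_force: [-0.4, 0.3, 0.1]
opening: 0.0277
grip_force: 0.0
[0.51209565 0.03819231 0.03348435] 0.023637934399895554 16.327885603532195
```

View pics/s2.png

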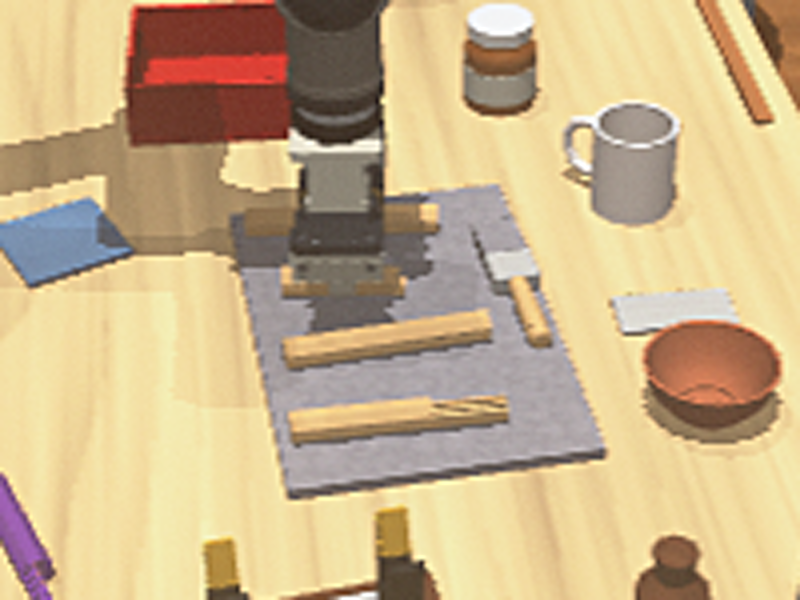

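```bash
python3 -m handwheel '[0,0,35,0,0,0,0,40,0,0,-5,25,35,0,0,-9,42,0,0,0,-9,42,0,0,0,-9,42,0,0,0,-9,42,0,0,0,-9,42,0,0,0]';python3 -m handwheel '[-9,42,0,0,0,-9,30,0,0,0,0,0,0,0,0,0,0,0,0,0]'
```

```text
time: 3.35
tool_pos: [0.461, 0.2748, 0.1431]
tool_rot: [3.141, 0.0, 3.015]
contact_force: [0.6, -0.0, -0.6]
opening: 0.0234
grip_force: 40.0
time: 3.75
tool_pos: [0.4433, 0.3453, 0.1426]
tool_rot: [-3.141, -0.0, 3.017]
contact_force: [0.3, -0.8, -1.3]
opening: 0.0238
grip_force: 40.0
```

```bash
python3 -m handwheel '[0,10,-35,0,0,0,0,-35,0,0,0,0,-28,0,0,0,0,0,0,0,0,0,0,0,0.35,0,0,0,0,0.35,0,0,35,0,0.35,0,0,40,0,0.35]';python3 -m handwheel '[2,-25,30,0.02,0.35,8,-42,0,0.02,0.35,8,-42,0,0.02,0.35,8,-42,0,0.02,0.35,8,-42,0,0.02,0.6,8,-42,0,0.02,0.6,8,-42,0,0.02,0.6,8,-42,0,0.016,0.6]'
python3 -m handwheel '[8,-42,0,0,0.6,8,-42,0,0,0.6,8,-42,0,0,0.6,8,-42,-20,0,0.6,0,-14,-20,0,0.6,0,0,0,0,0.6]'
```

```text
time: 4.55
tool_pos: [0.4436, 0.3547, 0.1212]
tool_rot: [-3.141, -0.001, 3.014]
contact_force: [0.9, 0.4, 0.2]
opening: 0.0319
grip_force: 0.0
time: 5.35
tool_pos: [0.5026, 0.0342, 0.1519]
tool_rot: [-3.141, 0.004, -3.112]
contact_force: [0.0, 0.4, -0.6]
opening: 0.0543
grip_force: 0.0
time: 5.95
tool_pos: [0.5328, -0.148, 0.1091]
tool_rot: [3.141, -0.001, -3.116]
contact_force: [0.4, -0.3, 0.5]
opening: 0.0552
grip_force: 0.0
```

```bash
python3 - <<'E'
from h import *
p,d=grab('top'); cv2.imwrite('pics/t3.png',cv2.resize(p[150:300,90:290],(800,600),interpolation=cv2.INTER_CUBIC))
E
python3 -m handwheel '[-8,2,-30,0,0.6,0,0,-30,0,0.6,0,0,-19,0,0.6,0,0,0,0,0.6,0,0,0,0,0,0,0,0,0,0,0,0,0,0,0,0,0,0,0,0]';python3 -m handwheel '[0,0,0,0,0,0,0,0,0,0]'
```

```text
time: 6.8
tool_pos: [0.5263, -0.1439, 0.0318]
tool_rot: [-3.141, 0.002, -3.112]
contact_force: [-0.2, -0.2, -0.0]
opening: 0.0279
grip_force: 0.1
time: 7.0
tool_pos: [0.5261, -0.1439, 0.0315]
tool_rot: [-3.141, 0.001, -3.112]
contact_force: [-1.4, 0.5, 7.1]
opening: 0.0233
grip_force: 40.0
```

View pics/t3.png

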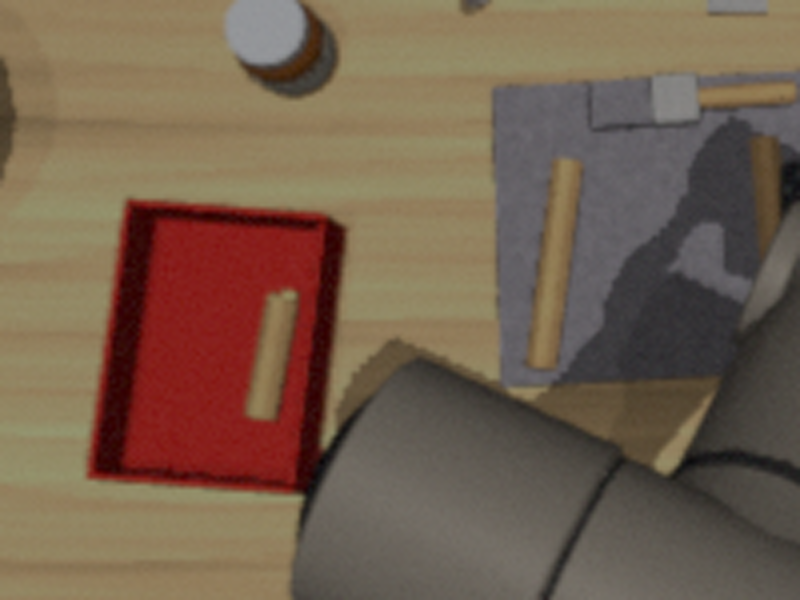

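The short rod lies flat in the crate at (272,355), to the right of the middle, so there is room on the left for the chipped one. The left sound rod has not moved.

```bash
python3 -m handwheel '[0,0,40,0,0,0,0,40,0,0,-2,25,35,0,0,-7,42,0,-0.02,0,-7,42,0,-0.02,0,-7,42,0,-0.02,0,-7,42,0,-0.02,0,-7,42,0,-0.01,0]';python3 -m handwheel '[-7,42,0,0,0,-7,42,0,0,0,-7,42,0,0,0,-7,42,0,0,0,-7,42,0,0,0,-7,42,0,0,0,-7,42,0,0,0,-7,33,0,0,0]'; python3 -m handwheel '[0,0,0,0,0,0,0,0,0,0]'
```

```text
time: 7.8
tool_pos: [0.4881, 0.0927, 0.1458]
tool_rot: [3.141, -0.0, 3.08]
contact_force: [1.0, 0.2, -1.0]
opening: 0.0236
grip_force: 40.0
time: 8.6
tool_pos: [0.4319, 0.4203, 0.1455]
tool_rot: [3.141, -0.0, 3.082]
contact_force: [-0.6, 0.2, -0.9]
opening: 0.0234
grip_force: 40.0
time: 8.8
tool_pos: [0.4322, 0.4183, 0.1452]
tool_rot: [-3.141, -0.001, 3.082]
contact_force: [0.6, 0.5, -0.4]
opening: 0.0236
grip_force: 40.0
```

```bash
python3 -m handwheel '[2,0,-35,0,0,0,0,-35,0,0,0,0,-32,0,0,0,0,0,0,0,0,0,0,0,0.35,0,0,0,0,0.35,0,0,35,0,0.35,0,0,40,0,0.35]';python3 -m handwheel '[3,-25,30,0.02,0.35,9,-40,0,0.02,0.35,9,-40,0,0.02,0.35,9,-40,0,0.02,0.35,9,-40,0,0.02,0.6,9,-40,0,0.02,0.6,9,-40,0,0.02,0.6,9,-40,0,0.02,0.6]'
python3 -m handwheel '[9,-40,0,0,0.6,9,-40,0,0,0.6,9,-40,0,0,0.6,9,-40,-20,0,0.6,0,0,-20,0,0.6,0,0,0,0,0.6]'
python3 - <<'E'
from h import *
p,d=grab('top'); P=cloud('top',d)*1000
hsv=cv2.cvtColor(p,cv2.COLOR_BGR2HSV); cv2.imwrite('pics/t4.png',cv2.resize(p[150:300,90:290],(800,600),interpolation=cv2.INTER_CUBIC))
print(robot.observe()['tool_pos'])
E
```

```text
time: 9.6
tool_pos: [0.4347, 0.4178, 0.1204]
tool_rot: [-3.141, -0.0, 3.08]
contact_force: [-0.1, 1.4, 0.0]
opening: 0.032
grip_force: 0.0
time: 10.4
tool_pos: [0.5017, 0.1115, 0.1511]
tool_rot: [-3.142, 0.004, -3.042]
contact_force: [0.3, 0.3, -0.5]
opening: 0.0541
grip_force: 0.0
time: 11.0
tool_pos: [0.5359, -0.048, 0.1084]
tool_rot: [3.141, -0.001, -3.045]
contact_force: [-0.0, 0.4, -0.9]
opening: 0.0551
grip_force: 0.0
[ 0.53652601 -0.04721864  0.10955771]
```

View pics/t4.png

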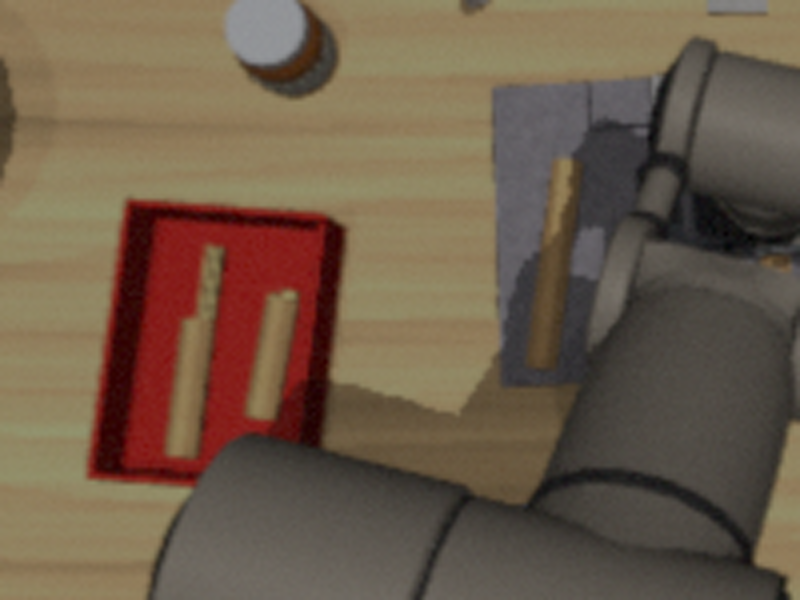

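Both spoilt rods lie flat in the crate, at (195,350) and (272,355). Next I grip the sound rod nearer the holder.

```bash
python3 -m handwheel '[1,0,-30,0.003,0.6,0,0,-30,0,0.6,0,0,-20,0,0.6,0,0,0,0,0.6,0,0,0,0,0,0,0,0,0,0,0,0,0,0,0,0,0,0,0,0]' 50;python3 -m handwheel '[0,0,0,0,0,0,0,0,0,0,0,0,40,0,0,0,0,45,0,0,0,0,45,0,0,0,0,0,0,0,0,0,0,0,0]'
python3 - <<'E'
from h import *
for n in('top','side'):
    p,d=grab(n)
o=robot.observe();print(o['tool_pos'],o['tool_rot'])
p=cv2.imread('pics/side_raw.png');cv2.imwrite('pics/s5.png',cv2.resize(p[150:300,180:380],(800,600),interpolation=cv2.INTER_CUBIC))
E
```

```text
time: 11.85
tool_pos: [0.5383, -0.0469, 0.0298]
tool_rot: [-3.141, 0.002, -3.039]
contact_force: [0.1, -0.4, -0.3]
opening: 0.028
grip_force: 0.0
time: 12.55
tool_pos: [0.538, -0.0469, 0.1596]
tool_rot: [-3.141, 0.002, -3.039]
contact_force: [-0.9, -0.1, -0.7]
opening: 0.0232
grip_force: 50.0
[ 0.53677955 -0.04666819  0.15742427] [ 3.14066028e+00 -2.52864706e-03 -3.03947849e+00]
```

View pics/s5.png

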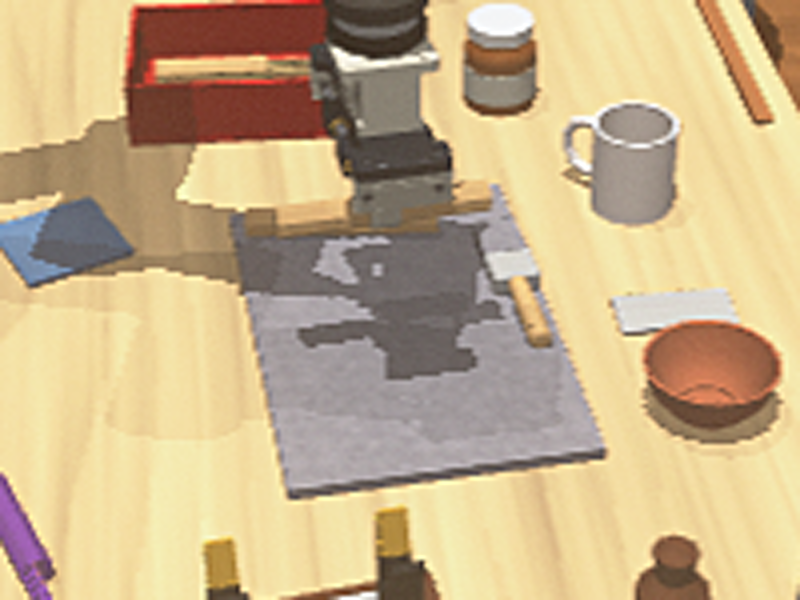

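```bash
python3 -m handwheel '[-10,-36,0,0.007,0,-10,-42,0,0.007,0,-10,-42,0,0.007,0,-10,-42,0,0.006,0,-11,-42,0,0,0,-11,-42,0,0,0,-11,-42,0,0,0,-11,-33,0,0,0]'; python3 -m handwheel '[0,0,-20,0,0,0,0,0,0,0,0,0,0,0,0]'
python3 - <<'E'
from h import *
for n in('top','side'): p,d=grab(n)
o=robot.observe();t=o['tool_pos'];print(t,o['tool_rot'])
p=cv2.imread('pics/side_raw.png')[245:335,205:325]; a=cv2.resize(p,(640,480),interpolation=cv2.INTER_CUBIC)
p=cv2.imread('pics/top_raw.png')[195:275,345:415]; b=cv2.resize(p,(525,600),interpolation=cv2.INTER_CUBIC)
cv2.imwrite('pics/s6.png',cv2.resize(cv2.imread('pics/side_raw.png')[245:335,205:325],(800,600),interpolation=cv2.INTER_CUBIC)); cv2.imwrite('pics/t6.png',b)
E
```

```text
time: 13.45
tool_pos: [0.4522, -0.3696, 0.1565]
tool_rot: [3.139, -0.002, -3.014]
contact_force: [0.3, 0.6, -1.2]
opening: 0.0232
grip_force: 50.0
time: 13.75
tool_pos: [0.4531, -0.3668, 0.1372]
tool_rot: [3.138, -0.002, -3.012]
contact_force: [0.2, 0.0, -1.0]
opening: 0.0234
grip_force: 50.0
[ 0.45409724 -0.36705771  0.13874004] [ 3.14096764e+00 -2.60878845e-04 -3.01124313e+00]
```

View pics/s6.png

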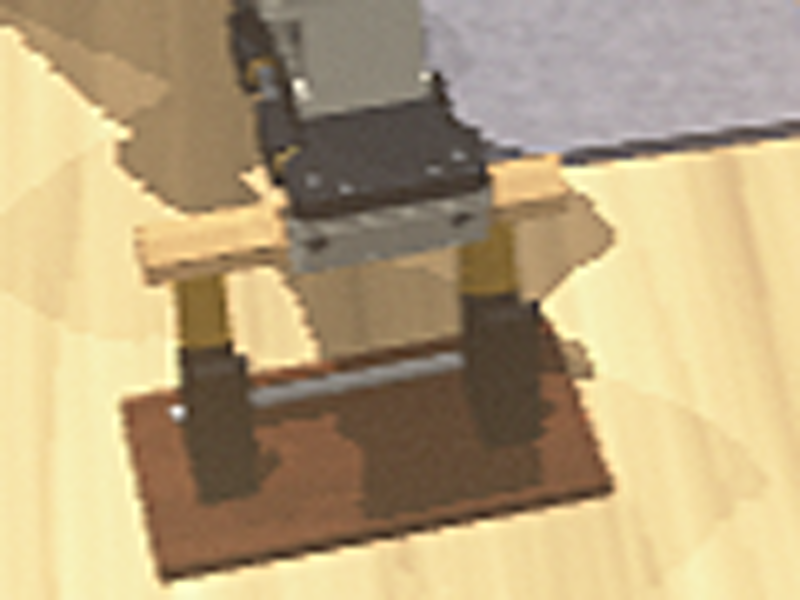

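View pics/t6.png

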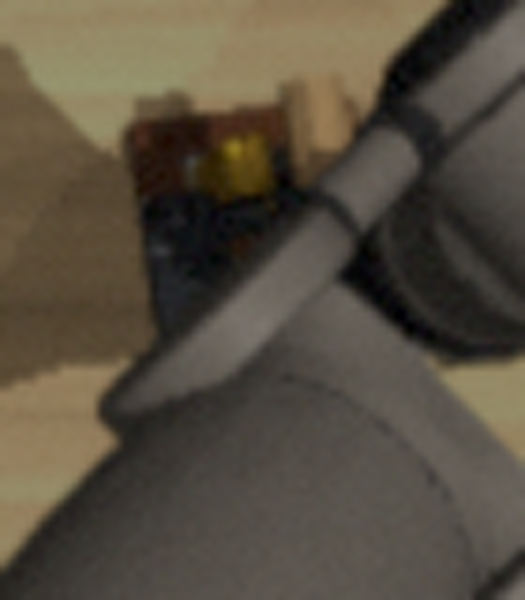

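The rod hovers level over the holder. In the side crop its ends are at (135,235)-(148,285) and (557,155)-(565,200). In the top crop its far end has its top edge at about row 77, between columns 288 and 355. I'll compare these with the pose predicted from the TCP.

Run:
```python
from h import *
t=np.array([.4540,-.3670,.1385]); a=np.radians(7.45); R=np.array([[np.cos(a),-np.sin(a),0],[np.sin(a),np.cos(a),0],[0,0,1]])
c=t-[0,0,.006]
s=.012;q=.00497
oct=[(q,s),(s,q),(s,-q),(q,-s),(-q,-s),(-s,-q),(-s,q),(-q,s)]
for n,sc,of in(('side',6.667,(205,245)),('top',7.5,(345,195))):
  for x in(-.085,.085):
    P=c+np.array([[x,y,z] for y,z in oct])@R.T
    uv=pix(n,P); uvc=(uv-of+.5)*sc-.5; print(n,x,'bbox crop',uvc.min(0).round(),uvc.max(0).round()); print(uvc.round().tolist())
# side depth over the rod & residual holder depth
p=cv2.imread('pics/side_raw.png'); d=np.load('pics/side_d.npy'); P=cloud('side',d)*1000
hsv=cv2.cvtColor(p,cv2.COLOR_BGR2HSV)
# edge profiles: columns through the rod left part (crop x 210 -> col 236) and right (525 -> 283)
for col in(230,236,241,282,286): print(col,[(r,int(p[r,col].mean()),int(hsv[r,col,1]),int(P[r,col,2])) for r in range(266,292)])
p=cv2.imread('pics/top_raw.png');P=cloud('top',np.load('pics/top_d.npy'))*1000
for row in range(203,214): print(row,[(int(p[row,k].mean()),int(P[row,k,2])) for k in range(378,395)])
```

```text
side -0.085 bbox crop [132. 223.] [144. 285.]
[[134.0, 223.0], [132.0, 224.0], [134.0, 243.0], [138.0, 268.0], [142.0, 285.0], [144.0, 284.0], [142.0, 265.0], [138.0, 240.0]]
side 0.085 bbox crop [549. 149.] [564. 209.]
[[553.0, 149.0], [549.0, 151.0], [549.0, 169.0], [553.0, 193.0], [560.0, 209.0], [564.0, 208.0], [564.0, 189.0], [559.0, 165.0]]
top -0.085 bbox crop [345. 502.] [413. 511.]
[[374.0, 507.0], [352.0, 510.0], [345.0, 511.0], [359.0, 509.0], [384.0, 506.0], [406.0, 503.0], [413.0, 502.0], [400.0, 504.0]]
top 0.085 bbox crop [278.  73.] [344.  87.]
[[306.0, 76.0], [284.0, 82.0], [278.0, 86.0], [292.0, 87.0], [316.0, 84.0], [338.0, 79.0], [344.0, 75.0], [331.0, 73.0]]
230 [(266, 130, 103, -2), (267, 131, 98, -5), (268, 135, 100, 0), (269, 133, 97, -2), (270, 134, 98, -1), (271, 136, 99, -2), (272, 132, 103, 1), (273, 130, 101, 0), (274, 131, 100, -1), (275, 117, 105, 0), (276, 227, 72, -4), (277, 218, 79, 0), (278, 198, 109, 143), (279, 200, 104, 147), (280, 194, 106, 145), (281, 187, 111, 141), (282, 187, 112, 141), (283, 194, 109, 138), (284, 163, 116, 138), (285, 122, 1
[... 3654 characters left out ...]
(64, 135), (86, 138), (93, 137), (104, 1364), (117, 147), (119, 139), (113, 142), (101, 137), (89, 135), (78, 10), (78, 2), (42, 468)]
211 [(44, 9), (46, 8), (44, 9), (50, 16), (48, 12), (61, 135), (88, 138), (87, 137), (97, 140), (117, 144), (117, 140), (113, 145), (104, 145), (90, 137), (59, 10), (50, 470), (31, 469)]
212 [(51, 13), (44, 9), (41, 5), (47, 7), (44, 11), (54, 127), (82, 137), (86, 138), (95, 140), (117, 144), (116, 145), (114, 141), (107, 136), (90, 137), (44, 462), (32, 468), (50, 470)]
213 [(63, 101), (58, 103), (44, 7), (41, 11), (47, 4), (47, 129), (80, 143), (85, 137), (96, 142), (113, 144), (116, 140), (114, 141), (103, 143), (84, 137), (42, 463), (49, 472), (65, 474)]
```

The top view agrees with the predicted rod pose to about 1 mm. Allowing for the visible side faces, the holder's centre is near (453.8, -367.2) with a yaw of 7.4°, so the rod is aligned. I'll lower it in steps and watch the force.

```bash
python3 -m handwheel '[0,0,-15,0,0,0,0,-15,0,0,0,0,-8,0,0,0,0,0,0,0,0,0,0,0,0]' ; python3 -m handwheel '[0,0,-5,0,0,0,0,0,0,0]'; python3 -m handwheel '[0,0,-4,0,0,0,0,0,0,0]'
```

```text
time: 14.35
tool_pos: [0.4542, -0.3677, 0.1014]
tool_rot: [-3.141, 0.001, -3.012]
contact_force: [0.5, -0.2, -1.0]
opening: 0.0234
grip_force: 50.0
time: 14.55
tool_pos: [0.4539, -0.3681, 0.0959]
tool_rot: [-3.141, 0.0, -3.012]
contact_force: [1.5, -1.6, -1.9]
opening: 0.0234
grip_force: 50.0
time: 14.75
tool_pos: [0.4538, -0.3682, 0.0917]
tool_rot: [-3.141, 0.0, -3.012]
contact_force: [-0.1, -1.3, -0.4]
opening: 0.0233
grip_force: 50.0
```

```bash
for i in 1 2 3; do python3 -m handwheel '[0,0,-4,0,0,0,0,0,0,0]' | grep -E "pos|contact"; done
```

```text
tool_pos: [0.4539, -0.3682, 0.0876]
contact_force: [0.9, -2.7, -0.0]
tool_pos: [0.4539, -0.3682, 0.0839]
contact_force: [2.3, -3.6, 1.3]
tool_pos: [0.4536, -0.3678, 0.079]
contact_force: [1.8, -3.2, -1.0]
```

```bash
for i in 1 2 3; do python3 -m handwheel '[0,0,-4,0,0,0,0,0,0,0]' | grep -E "pos|contact|rot"; done
```

```text
tool_pos: [0.4535, -0.3676, 0.075]
tool_rot: [3.141, -0.001, -3.012]
contact_force: [1.6, -3.5, -3.1]
tool_pos: [0.4532, -0.3671, 0.0707]
tool_rot: [3.139, -0.001, -3.013]
contact_force: [0.7, -1.8, -3.9]
tool_pos: [0.4532, -0.367, 0.0668]
tool_rot: [3.139, -0.001, -3.012]
contact_force: [0.7, -1.4, -2.0]
```

```bash
for i in 1 2 3; do python3 -m handwheel '[0,0,-2,0,0,0,0,0,0,0]' | grep -E "pos|contact|rot"; done
```

```text
tool_pos: [0.4534, -0.3672, 0.0654]
tool_rot: [3.14, -0.001, -3.012]
contact_force: [-0.4, 0.6, 0.2]
tool_pos: [0.4536, -0.3676, 0.0636]
tool_rot: [3.141, -0.0, -3.012]
contact_force: [0.0, 0.2, -0.8]
tool_pos: [0.4539, -0.3679, 0.0625]
tool_rot: [-3.141, 0.0, -3.012]
contact_force: [-1.4, 0.9, 5.0]
```

```bash
python3 -m handwheel '[0,0,-2,0,0,0,0,0,0,0,0,0,0,0,0]' | grep -E "pos|contact|rot"; python3 -m handwheel '[0,0,1,0,0.4,0,0,0,0,0.4,0,0,0,0,0.4,0,0,0,0,0.4]'
python3 - <<'E'
from h import *
for n in('top','side'): grab(n)
p=cv2.imread('pics/side_raw.png');P=cloud('side',np.load('pics/side_d.npy'))*1000
t=np.array([.4538,-.3675,0]);a=np.radians(7.45);R=np.array([[np.cos(a),-np.sin(a)],[np.sin(a),np.cos(a)]])
L=P.copy(); L[...,:2]=(P[...,:2]-t[:2]*1000)@R
hsv=cv2.cvtColor(p,cv2.COLOR_BGR2HSV)
m=(abs(L[...,0])<95)&(abs(L[...,1])<20)&(L[...,2]>50)&(L[...,2]<80)&(hsv[...,1]>80)&(hsv[...,2]>150)
for lo,hi in((-95,-73),(-47,-25),(25,47),(73,95)):
    k=m&(L[...,0]>lo)&(L[...,0]<hi); v=L[k]; print(lo,k.sum(),v.mean(0).round(1) if k.sum() else '', v[:,2].max().round(1) if k.sum() else '', np.percentile(v[:,0],[0,100]).round(1) if k.sum() else '')
E
```

```text
tool_pos: [0.4539, -0.3679, 0.0625]
tool_rot: [-3.14, 0.001, -3.012]
contact_force: [-4.4, 4.5, 19.6]
time: 17.25
tool_pos: [0.4536, -0.3677, 0.0604]
tool_rot: [3.141, -0.0, -3.012]
contact_force: [0.7, 0.0, -0.0]
opening: 0.0368
grip_force: 0.0
-95 42 [-79.1  -6.7  63. ] 72.2 [-84.9 -73. ]
-47 53 [-37.4  -8.2  64.2] 70.9 [-46.3 -28.4]
25 0   
73 28 [80.4 -7.5 64.3] 71.0 [75.4 85.4]
```

```bash
python3 -m handwheel '[0,0,20,0,0.4,0,0,35,0,0.4,0,0,40,0,0.4,-10,20,30,0,0.4,-10,40,0,0,0.4,-10,40,0,0,0.4,-10,40,0,0,0.4,-10,40,0,0,0.4]'; python3 -m handwheel '[0,40,0,0,0.4,0,40,0,0,0.4,0,0,0,0,0.4,0,0,0,0,0.4]'
python3 - <<'E'
from h import *
p,d=grab('side'); c=cv2.resize(p[268:334,215:303],(792,594),interpolation=cv2.INTER_CUBIC); o=cv2.imread('pics/hside.png')
for im in(o,c):
    h=cv2.cvtColor(im,cv2.COLOR_BGR2HSV); m=((h[...,0]>17)&(h[...,0]<28)&(h[...,1]>165)).astype(np.uint8)
    k,l,s,ce=cv2.connectedComponentsWithStats(m); print([(s[i].tolist()) for i in range(1,k) if s[i,4]>800])
P=cloud('side',d)*1000;hsv=cv2.cvtColor(p,cv2.COLOR_BGR2HSV)
t=np.array([453.8,-367.5]);a=np.radians(7.45);R=np.array([[np.cos(a),-np.sin(a)],[np.sin(a),np.cos(a)]])
L=P.copy(); L[...,:2]=(P[...,:2]-t)@R
m=(abs(L[...,0])<95)&(abs(L[...,1])<20)&(L[...,2]>50)&(L[...,2]<80)&(hsv[...,1]>80)&(hsv[...,2]>150)
for lo,hi in((-95,-73),(-47,0),(0,47),(73,95)):
    k=m&(L[...,0]>lo)&(L[...,0]<hi); v=L[k]; print(lo,k.sum(),v.mean(0).round(1), np.percentile(v[:,2],[2,98]).round(1), np.percentile(v[:,0],[0,100]).round(1))
p,d=grab('top'); hsv=cv2.cvtColor(p,cv2.COLOR_BGR2HSV)
m=((hsv[...,1]>70)&(hsv[...,0]>8)&(hsv[...,0]<30)).astype(np.uint8); M=np.zeros_like(m); M[185:250,215:250]=m[185:250,215:250]
k,l,s,c=cv2.connectedComponentsWithStats(M)
for i in range(1,k):
    if 150<s[i,4]<700: print(s[i],cv2.minAreaRect((onplane('top',np.argwhere(l==i)[:,::-1],.036)[:,:2]*1000).astype(np.float32)))
E
```

```text
time: 18.15
tool_pos: [0.403, -0.1864, 0.1857]
tool_rot: [3.141, 0.0, -3.013]
contact_force: [1.7, 1.2, 0.0]
opening: 0.037
grip_force: 0.0
time: 18.55
tool_pos: [0.4039, -0.1074, 0.1859]
tool_rot: [-3.141, 0.0, -3.01]
contact_force: [0.1, -0.1, -1.4]
opening: 0.0366
grip_force: 0.0
[[535, 79, 67, 109, 2470], [151, 149, 66, 110, 2601]]
[[535, 80, 69, 108, 2853], [151, 149, 69, 109, 3555]]
-95 42 [-78.8  -6.6  63.4] [52.7 70.8] [-84.8 -73.2]
-47 145 [-23.1  -8.1  63.8] [52.9 71.5] [-45.8  -0. ]
0 138 [23.4 -7.7 63.8] [52.8 72.5] [ 0.  46.6]
73 27 [80.6 -7.5 63.6] [54.4 71.3] [75.  85.1]
[222 190  14  52 403] ((517.6168212890625, 127.74609375), (25.414939880371094, 168.164306640625), 84.08075714111328)
```

The rod is centred, level and fully home, the jaw is back at its original closed position, and the other sound rod has not moved.

```bash
python3 -c "
from cell import robot
print(robot.hand_in())"
```

```text
the job is handed in; nothing more can be done
None
```

I put both spoilt rods in the red crate, then seated one sound rod centred and fully home in the holder with the jaw closed and let go; I left the other sound rod where it lay and handed the job in.

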